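# Draw the spent filter cassette from the fume unit

## Task

The filter in the bench fume unit is spent and has to come out: slide the unit's red cover fully open, pinch the cassette's two blue side catches together so that they let go, and draw the cassette straight up until it is wholly clear above the unit. Finish while holding it there in the gripper by its two pinched catches, upright and still, touching nothing else; leave the cover open and the fresh cassette, the frit jar and the mandrel cup where they stand.

Things in the scene. Friction and masses are not known exactly. Their poses are not given: they have to be found in the camera images.
- unit: Grey bench-top fume filter unit, fixed to the bench, 210 mm (its x) by 290 mm (its y), flat top 150 mm above the bench; a galvanised cone stands 115 mm farther out of its +y end. Origin: centre of its underside, on the bench; z up; its front with the switch faces its -x. A well in its top, at its -y end, is closed by the red cover. Two cover rails along y at x = +-90 mm rise 10 mm above the top
- well (a point): Centre of the floor of the well, 104 mm above the bench, at the unit's x 0, y -70 mm; axes as the unit's. The well is 156 mm (x) by 116 mm (y), 46 mm deep, open at the top once the cover is away. In its floor is the cassette's slot, 52 mm (x) by 94 mm (y), 92 mm deep, centred on this point. The edges of the slot hold the catches' barbs
- cover (a joint): Red sliding cover, a plate 168 mm (unit's x) by 122 mm (y), 4 mm thick, its upper face 155 mm above the bench; slides along the unit's +y. Value in m: 0 = well shut, 0.120 = end stop, well fully open. About 2 N of rail friction; it stays where it is left. Starts shut or up to 35 mm ajar
- cover_pull (a point): Centre of the top edge of the black upright pull rib in the middle of the cover (moves with it): rib 70 mm long (unit's x), 12 mm thick (unit's y), top 181 mm above the bench, 26 mm above the cover's upper face. At cover value q it is at the unit's x 0, y = -70 mm + q
- cassette: Spent cassette in the slot under the cover: white frame, soot-dark pleats, 49 mm (x) by 90 mm (y) by 94 mm high, 0.18 to 0.36 kg; a white web 22 mm thick rises to 126 mm between the catches. Origin: centre of its underside; seated it is 12 mm above the bench, under point well, axes as the unit's. 1.5 to 2 mm of play; comes out straight up; clear of unit and rails about 150 mm higher than seated
- catch_front (a joint): Blue sprung catch on the cassette's -x side, an arm hinged near its foot. Value in rad: 0 = free (sprung out, its barb locked under the well floor), 0.100 = fully pinched in, against its stop. The barb is clear by 0.08. The pad takes about 3.5 N to start and 7 N to hold fully in; springs back when let go
- catch_back (a joint): The like blue catch on the cassette's +x side: 0 = free (locked), 0.100 = fully pinched in
- pad_front (a point): Centre of the outer face of the front catch's finger pad (moves with it), 117 mm above the cassette's underside, so 25 mm above the well floor and 21 mm below the unit's top while seated. Pad 25 mm wide (cassette's y) and 34 mm high. The two pads are 63 mm apart over their outer faces when free, 43 mm when pinched fully in; middle of both is on the cassette's axis
- pad_back (a point): The like point of the back catch's finger pad, on the cassette's +x side
- fresh_cassette: Bystander: a clean cassette of the same shape with cream media and rigid catches, standing loose on the bench close to the unit, 63 by 90 by 134 mm. Origin: centre of its underside. Leave it alone
- frit_jar: Bystander: amber glass jar with steel cap, 68 mm across, 100 mm high, loose on the bench near the unit. Origin: centre of its underside. Leave it alone
- mandrel_cup: Bystander: steel cup 72 mm across, 75 mm high, with coloured rods standing in it to about 135 mm, loose on the bench near the unit. Origin: centre of its underside. Leave it alone

How it is judged (in metres and radians):
On the way, in this order (a step that is already met when the one before it is completed fails the run):
1. the cover is slid fully open (value of joint cover above 0.108 m), for 0.1 s.
2. both catches are pinched in by the fingers while the cassette is still seated (value of joint each of catch_front, catch_back above 0.08 rad and contact force between the fingers and cassette above 2 N and z of cassette in the frame of unit below 0.022 m), for 0.1 s.
At the end, for the whole second after the job is handed in: cassette held in the fingers by both catches (each over 0.08 rad in), underside over 158 mm above the bench, upright within 0.2 rad, under 30 mm/s, not touching unit, cover or bystanders; cover open over 100 mm; bystanders within 20 mm of their starts (z of cassette in the frame of unit above 0.158 m and value of joint each of catch_front, catch_back above 0.08 rad and contact force between the fingers and cassette above 2 N and contact force between cassette and unit below 0.1 N and contact force between cassette and fresh_cassette below 0.1 N and contact force between cassette and frit_jar below 0.1 N and contact force between cassette and mandrel_cup below 0.1 N and angle between cassette's own z axis and vertical below 0.2 rad and linear speed of cassette below 0.03 m/s and value of joint cover above 0.1 m and distance of each of fresh_cassette, frit_jar, mandrel_cup from where it was at the start of the episode below 0.02 m); the arm keeps its last pose, push and grip.
It fails at once if the fresh cassette is shoved or toppled (distance of fresh_cassette from where it was at the start of the episode above 0.03 m or angle between fresh_cassette's own z axis and vertical above 0.4 rad).
It fails at once if the frit jar is shoved or toppled (distance of frit_jar from where it was at the start of the episode above 0.03 m or angle between frit_jar's own z axis and vertical above 0.4 rad).
It fails at once if the mandrel cup is shoved or toppled (distance of mandrel_cup from where it was at the start of the episode above 0.03 m or angle between mandrel_cup's own z axis and vertical above 0.4 rad).
It also fails if it takes over 51 s, if anything falls off the work surface, if the arm or the gripper's body presses on something with over 40 N, if the wrist force passes 120 N, or if a joint passes its speed limit or range.

## Robot

A 6-joint arm with a two-finger parallel gripper is mounted at the origin on the work surface. World frame = base frame: x ahead of the robot, y to its left, z up, the work surface at z = 0. Lengths are in m, angles in degrees, forces in N, time in s.
With the tool pointing down it reaches from about 0.325 to 0.775 m from the base axis. Payload 5.5 kg.
Tool frame: the origin (TCP) lies at the centre of the arm's flange, where the gripper is bolted on; the fingertips stand 182 mm ahead of it and the grasp point (between the pads) lies 163 mm ahead of it; z points along the fingers, y is the line along which they close (so a half turn about z gives the same grasp; the last joint's range is limited). The gripper opens to 88 mm and grips with 3 to 60 N. Pads are 20 mm wide; open, the fingers measure 115 mm over their backs; the gripper's body (75 mm by 178 mm) begins 61 mm behind the grasp point.
Start: joints at [67.913, 5.22, 70.514, -0, 104.267, -3.249], TCP at [0.194, 0.568, 0.405] pointing down, gripper open.
Joint ranges: [-164.24, 164.24], [-49.07, 125.15], [9.68, 141.18], [-86.29, 266.29], [3.28, 154.24], [-151.56, 151.56]. Speed limits (degrees/s): [147.25, 147.25, 172.46, 180, 180, 180].

## Interface

Orientations are given as [roll, pitch, yaw] about the fixed x, y, z axes, in that order (R = Rz(yaw) Ry(pitch) Rx(roll)).
In Python, from station import r gives the robot as it stands. The module is installed in compiled form; this text tells all that it offers. Calls block until the motion is done:
- r.reach(position, orientation): joint-space move of the TCP to a pose.
- r.servo_line(position, rotation=None, speed=0.15): straight line of the TCP; rotation=None keeps the orientation; speed is the mean speed in m/s.
- r.move_joints(angles): joint-space move.
- r.let_go() and r.grab(squeeze=None): open the fingers fully, or close them until they stop; squeeze is the grip in N (None keeps the last).
- r.wait(seconds).
- r.inverse_kinematics(position, orientation): joint angles nearest the present ones, or None.
- r.sense(): the state.
- r.snapshot(name): name is "scene" or "top"; returns a dict with "frame" (480x640x3 uint8, red, green, blue), "fx", "fy", "cx", "cy" (pixels), "dist_coeffs" ([k1, k2, p1, p2, k3] as OpenCV has them; the pictures are not rectified), "R" (3x3) and "t" (3): a world point X has camera coordinates R X + t. Camera axes: x right, y down, z forward; pixel columns grow to the right and rows downward; lengths in m; the calibration is good to about 2 mm. A picture is of the moment at which its call begins. There is no depth.
A pose or a line that the arm cannot do raises r.IKError and nothing moves.
- r.hand_in(): hands the job in; it is judged then, once.
The state is a dict: "clock": time; "joints": joint angles; "joint_vel": joint speeds; "joint_torque": joint torques, N m; "tcp_pos": TCP position; "orientation": TCP orientation; "contact_force": force on the tool from outside, world axes, zero at the start; "torque": the same for the moment, N m; "opening": finger opening in m; "gripper_force": force on a finger pad.
Only numpy, scipy, OpenCV 4.12 (cv2) and the standard library are available. Lean on these libraries where they do the work, as an engineer would, in place of code of your own. Each camera call takes 0.05 s, during which the arm holds its last target. There are 200 camera calls.

## Working session

There is one attempt and no reset: what is moved stays moved. The work goes in short steps, each a Python script; the robot and the scene stay as the last script left them, time stands still between calls to the robot, and variables do not carry over. Pictures are saved under pics/ and viewed, at most 10 in all, crops included, and the job is handed in when it is done.

```bash
mkdir -p pics
cat > h.py <<'E'
import numpy as np, cv2
from station import r
def snap(name,fn=None):
    s=r.snapshot(name)
    if fn: cv2.imwrite('pics/'+fn,s['frame'][:,:,::-1])
    return s
def K(s): return np.array([[s['fx'],0,s['cx']],[0,s['fy'],s['cy']],[0,0,1.]]),np.array(s['dist_coeffs'],float)
def ray(s,uv,z):
    k,d=K(s); R=np.array(s['R']);t=np.array(s['t']).ravel()
    p=cv2.undistortPoints(np.array(uv,float).reshape(-1,1,2),k,d).reshape(-1,2)
    D=np.c_[p,np.ones(len(p))]@R; C=-R.T@t
    return C+D*((z-C[2])/D[:,2])[:,None]
def proj(s,X):
    k,d=K(s); return cv2.projectPoints(np.array(X,float).reshape(-1,1,3),cv2.Rodrigues(np.array(s['R']))[0],np.array(s['t'],float),k,d)[0].reshape(-1,2)
E
python3 - <<'E'
from h import *
for n in('scene','top'):
    s=snap(n,n+'0.png'); R=np.array(s['R']);print(n,-R.T@np.array(s['t']).ravel(),s['fx'],R[2])
print(r.sense())
E
```

```text
scene [0.69852086 0.31349971 1.140363  ] 588.6947081295687 [-0.08339826 -0.28639314 -0.95447561]
top [ 0.43927836 -0.02234571  1.07846655] 579.3155817007217 [ 0.18696767  0.03930344 -0.98157951]
{'clock': 0.1, 'joints': array([ 6.79124686e+01,  5.26001300e+00,  7.05719736e+01,  2.76891913e-03,
        1.04267515e+02, -3.25009040e+00]), 'joint_vel': array([ 0.1043093 , -0.11011247, -0.17814767, -0.00912894, -0.01537481,
        0.03687199]), 'joint_torque': array([ 2.31192556e-03, -4.47861171e+01, -4.07567167e+01,  6.99955481e-02,
        2.85086705e-02, -1.05577321e-04]), 'tcp_pos': array([0.19376208, 0.56791746, 0.40363658]), 'orientation': array([-1.79900810e+02, -8.32156192e-03,  1.61163232e+02]), 'contact_force': array([-0.2236898 , -0.27865955, -0.22809163]), 'torque': array([-0.02329466, -0.05803433,  0.00027941]), 'gripper_force': 0.0, 'opening': 0.08791313701207228}
```

View pics/scene0.png

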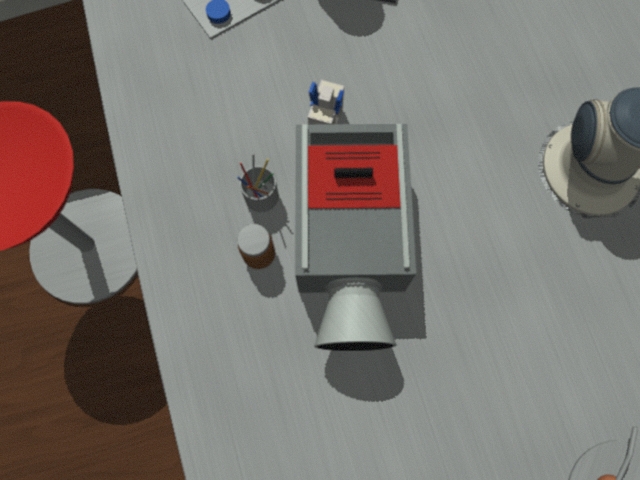

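View pics/top0.png

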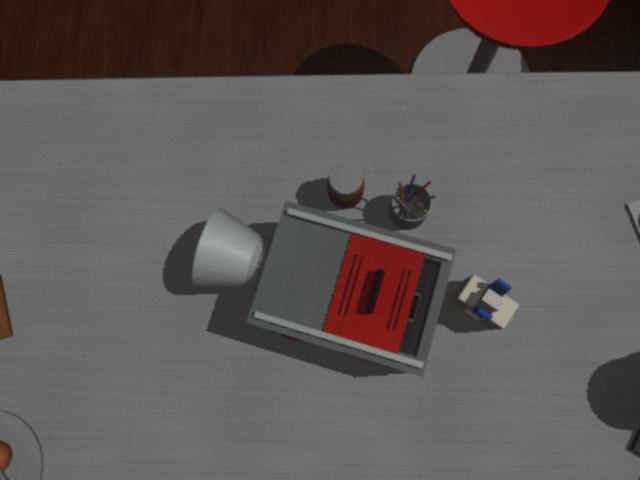

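Both views show the unit. In the top view the red cover is centred near (375,291), the black rib is at (374,291), the cone is to the left at (228,250) and the fresh cassette is at (488,302). In the scene view the cover is at (353,177) and the rib at (354,173). The cover stands slightly ajar.

```bash
cat >> h.py <<'E'
def redmask(s,box):
    h=cv2.cvtColor(s['frame'],cv2.COLOR_RGB2HSV); m=((h[...,0]<8)|(h[...,0]>172))&(h[...,1]>150)&(h[...,2]>70)
    b=np.zeros(m.shape,bool);x0,y0,x1,y1=box;b[y0:y1,x0:x1]=1
    m=(m&b).astype(np.uint8); m=cv2.morphologyEx(m,cv2.MORPH_OPEN,np.ones((3,3)))
    return m
BOX={'scene':(295,120,415,300),'top':(240,200,460,380)}
def big(m): return max(cv2.findContours(m,cv2.RETR_EXTERNAL,cv2.CHAIN_APPROX_NONE)[0],key=cv2.contourArea)
def cover(s,n):
    c=big(redmask(s,BOX[n])); P=ray(s,c.reshape(-1,2),.155)[:,:2]
    rect=cv2.minAreaRect((P*1000).astype(np.float32))
    f=np.zeros((480,640),np.uint8); cv2.drawContours(f,[c],-1,1,-1)
    g=((s['frame'].max(2)<40)&(cv2.erode(f,np.ones((5,5)))>0)).astype(np.uint8)
    rb=big(g); Q=ray(s,rb.reshape(-1,2),.181)[:,:2]
    return rect,cv2.minAreaRect((Q*1000).astype(np.float32)),rb.reshape(-1,2).mean(0)
E
python3 - <<'E'
from h import *
for n in('scene','top'):
    s=snap(n); a,b,c=cover(s,n); print(n,a,b,c, '\n',cv2.boxPoints(a))
    # cone direction, cassette, cup, jar rough
    pts={'scene':[(356,315),(326,105),(259,183),(256,240)],'top':[(228,250),(490,300),(411,200),(346,180)]}[n]
    print(ray(s,pts,.1)[:,:2])
E
```

```text
scene ((523.1846923828125, -72.7467041015625), (122.27580261230469, 160.9288330078125), 73.25287628173828) ((526.8634033203125, -67.3520278930664), (15.361847877502441, 63.894309997558594), 72.83625030517578) [352.78409091 172.84090909] 
 [[ 428.51636  -108.10582 ]
 [ 582.6195   -154.47717 ]
 [ 617.853     -37.38759 ]
 [ 463.74988     8.983765]]
[[ 0.59210882  0.16226793]
 [ 0.51803327 -0.25589473]
 [ 0.69014698 -0.13305155]
 [ 0.72541824 -0.02497365]]
top ((525.642333984375, -72.15058898925781), (122.98792266845703, 163.91317749023438), 73.58453369140625) ((524.3002319335938, -70.50196075439453), (10.103342056274414, 68.18994903564453), 73.45069122314453) [374.11235955 291.24719101] 
 [[ 429.6483   -107.97695 ]
 [ 586.87994  -154.29889 ]
 [ 621.63635   -36.324226]
 [ 464.40472     9.997711]]
[[ 0.60271472  0.17547887]
 [ 0.5169315  -0.26760015]
 [ 0.68961176 -0.14067342]
 [ 0.7263626  -0.02839361]]
```

```bash
cat >> h.py <<'E'
YAW=-16.6; a=np.deg2rad(YAW); UX=np.array([np.cos(a),np.sin(a),0]); UY=np.array([-np.sin(a),np.cos(a),0])
RIB=np.array([.525,-.0715,0])
E
python3 - <<'E'
from h import *
s=snap('top'); e=ray(s,[(450,268),(437,312),(427,352)],.150)-np.array([.525,-.0715,.15])
print('outer -y edge in rib frame',e@UX,e@UY)
O=[180,0,YAW+180]
p=RIB.copy(); p[2]=.46
print(r.inverse_kinematics(p,O), r.inverse_kinematics(p-UY*.02,[180,0,YAW+90]))
r.servo_line([.194,.568,.46],speed=.2)
r.reach(p,O); 
p[2]=.345; r.servo_line(p,O,speed=.15)
f0=r.sense(); print(f0['clock'],f0['contact_force'],f0['opening'])
r.grab(20); st=r.sense(); print(st['clock'],st['opening'],st['gripper_force'],st['contact_force'],st['tcp_pos'])
E
```

```text
outer -y edge in rib frame [ 0.0725166  -0.00125971 -0.0658795 ] [-0.10622377 -0.10417288 -0.10509828]
[-11.43459705  -4.53007956  74.65882805   0.         109.87125151
 -84.83459705] [-1.36019815e+01 -4.94220941e+00  7.50482424e+01 -2.54444375e-14
  1.09893967e+02  2.99801847e+00]
4.1417 [-0.55904369  0.36494664  0.97235766] 0.08823717647144143
5.2917 0.011884256367073708 19.999921917915344 [-0.8620302  -2.12746011  0.01473331] [ 0.52497382 -0.07159735  0.34496812]
```

Run:
```python
from h import *
p0=np.array([.525,-.0715,.345])
r.servo_line(p0+UY*.080,speed=.08); st=r.sense(); print(st['clock'],np.array(st['contact_force'])@UY)
for d in np.arange(.083,.110,.003):
    r.servo_line(p0+UY*d,speed=.05); st=r.sense(); F=np.array(st['contact_force'])@UY
    print(round(d,3),round(F,1),st['clock'])
    if F<-12: break
s=snap('top','top1.png')
r.let_go(); q=p0+UY*d; q[2]=.46; r.servo_line(q,speed=.2); print(r.sense()['clock'])
# stand off to the +x side for the look
r.reach(q+UY*.06,[180,0,YAW+90])
for n in('scene','top'):
    s=snap(n,n+'2.png')
    try: print(n,cover(s,n))
    except Exception as e: print(e)
print(r.sense()['clock'])
```

```text
6.4417 1.652233162335709
0.083 -0.7 6.6917
0.086 -1.1 6.9417
0.089 -10.1 7.1917
0.092 -20.3 7.4417
9.4417
max() iterable argument is empty
max() iterable argument is empty
11.025
```

View pics/scene2.png

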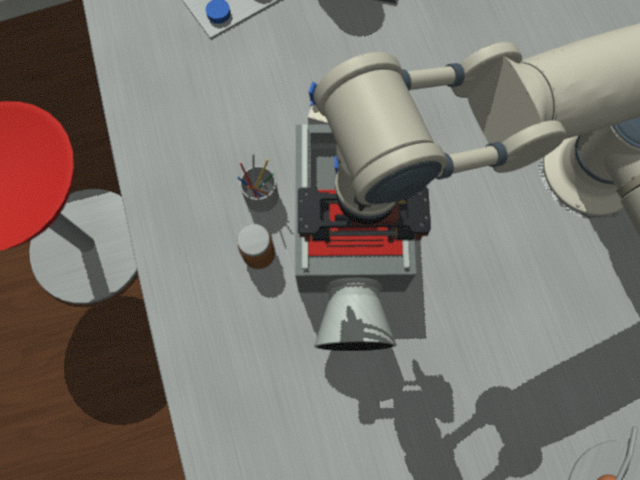

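View pics/top2.png

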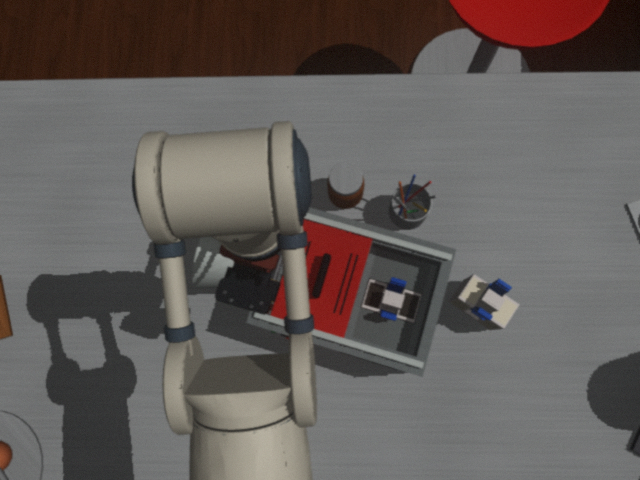

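The top view shows the well open, with the cassette web at (393,300), the blue pads at (398,284) and (390,313), and the cover rib now at (321,277). In the scene view the arm hides the well. I'll measure the pads from the top view and check them against the end-stop geometry.

Run:
```python
from h import *
P0=RIB+UY*(.0880-.120); print('expected well',P0)
s=snap('top'); f=s['frame']; h=cv2.cvtColor(f,cv2.COLOR_RGB2HSV)
m=((h[...,0]>105)&(h[...,0]<130)&(h[...,1]>130)&(h[...,2]>50)).astype(np.uint8); b=np.zeros_like(m); b[265:330,360:425]=1
C=[c for c in cv2.findContours(m*b,cv2.RETR_EXTERNAL,cv2.CHAIN_APPROX_NONE)[0] if cv2.contourArea(c)>15]
for c in C:
    X=ray(s,c.reshape(-1,2),.146)-P0; u,v=X@UX,X@UY
    print('blue',cv2.contourArea(c),'x',u.min(),u.max(),'y',v.min(),v.max())
w=((h[...,1]<60)&(f.min(2)>150)).astype(np.uint8); b[:]=0; b[285:315,378:410]=1
c=big(w*b); X=ray(s,c.reshape(-1,2),.138)-P0; print('web x',(X@UX).min(),(X@UX).max(),'y',(X@UY).min(),(X@UY).max())
# rib & outer edge in well frame
g=(f.max(2)<40).astype(np.uint8); b[:]=0; b[250:305,308:334]=1
X=ray(s,big(g*b).reshape(-1,2),.181)-P0; print('rib x',(X@UX).min(),(X@UX).max(),'y',(X@UY).min(),(X@UY).max())
# predicted pixels of well corners and pad tops
print(proj(s,[P0+UX*i+UY*j+np.array([0,0,.15]) for i in(-.078,.078) for j in(-.058,.058)]).round(1).tolist())
im=cv2.resize(f[220:380,280:480],(800,640)[:2],interpolation=cv2.INTER_CUBIC)[:600]
q=(proj(s,[P0+UX*i+UY*j+np.array([0,0,.15]) for i in(-.078,.078) for j in(-.058,.058)]+[P0+UX*i+[0,0,.146] for i in(-.0315,.0315)])-[280,220])*4
im=im[:,:,::-1].copy()
for x,y in q: cv2.circle(im,(int(x),int(y)),3,(0,255,0),-1)
cv2.imwrite('pics/crop.png',im)
```

```text
expected well [ 0.51585797 -0.10216632  0.        ]
blue 79.0 x -0.03298459465247203 -0.022635449941082735 y -0.011956847953692683 0.012725311342898123
blue 81.0 x 0.022107410646351293 0.033186696213370295 y -0.011992796791763571 0.011459555857380573
web x -0.007992692980905224 0.009427687738122071 y -0.01434260292229289 0.012918541621928625
rib x -0.034437746258902106 0.03345776042651045 y 0.1139728581139446 0.1246271682363463
[[415.6, 356.7], [344.3, 335.1], [441.0, 261.9], [371.4, 241.8]]
```

View pics/crop.png

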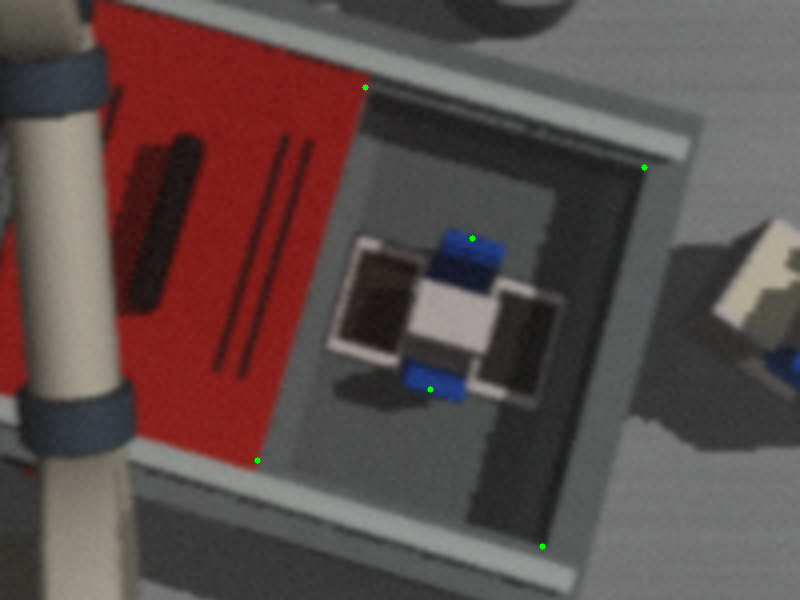

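The predicted well corners and pad positions fall on the image, and the pad midpoint agrees to about 1 mm. Next is the descent and pinch.

Run:
```python
from h import *
P0=RIB+UY*(.0880-.120); O=[180,0,YAW+90]
p=P0+[0,0,.46]; r.servo_line(p,O,speed=.2)
for z in (.34,.310,.293):
    p[2]=z; r.servo_line(p,speed=.12 if z>.33 else .05); st=r.sense(); print(z,st['contact_force'].round(1))
    if abs(st['contact_force'][2])>8: raise SystemExit('contact')
r.grab(25); r.wait(.4); st=r.sense(); print(st['clock'],st['opening'],st['gripper_force'],st['contact_force'].round(1),st['torque'].round(2),st['tcp_pos'])
```

```text
0.34 [ 0.3  0.2 -0.3]
0.31 [ 0.2 -0.   0.3]
0.293 [-0.3 -0.4  0.7]
15.7167 0.04212108045478432 25.00070571899414 [-3.6  1.3  8.1] [ 0.18  0.88 -0.01] [ 0.51560103 -0.10205758  0.29444351]
```

Run:
```python
from h import *
P0=RIB+UY*(.0880-.120)
for z in (.303,.318,.35,.40,.465):
    r.servo_line(P0+[0,0,z],speed=.05); st=r.sense(); print(z,round(st['clock'],2),round(st['opening'],4),st['contact_force'].round(1),st['torque'].round(2))
    if np.linalg.norm(st['contact_force'])>30: break
r.wait(.5); st=r.sense(); print(st['tcp_pos'],st['opening'],st['contact_force'].round(1),st['gripper_force'])
snap('scene','scene3.png'); snap('top','top3.png')
```

```text
0.303 16.07 0.0417 [ 0.3  0.7 -3.4] [-0.01  0.03 -0.05]
0.318 16.52 0.0417 [ 0.3  0.1 -3.9] [-0.05  0.07  0.  ]
0.35 17.31 0.0419 [ 0.2  0.3 -2.9] [-0.05  0.07 -0.01]
0.4 18.46 0.042 [ 0.1 -0.1 -2.6] [-0.03  0.08  0.06]
0.465 19.91 0.042 [-0.9  0.2 -3.9] [-0.08  0.06  0.01]
[ 0.51586524 -0.10215525  0.46500284] 0.041733590801204964 [-0.   0.1 -3.2] 24.999160766601562
```

View pics/top3.png

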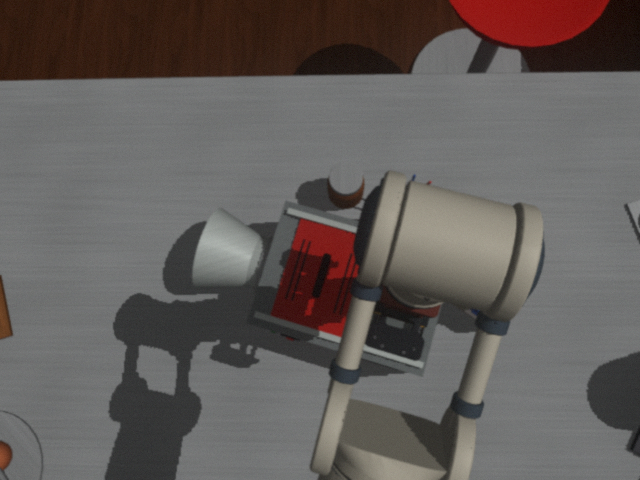

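View pics/scene3.png

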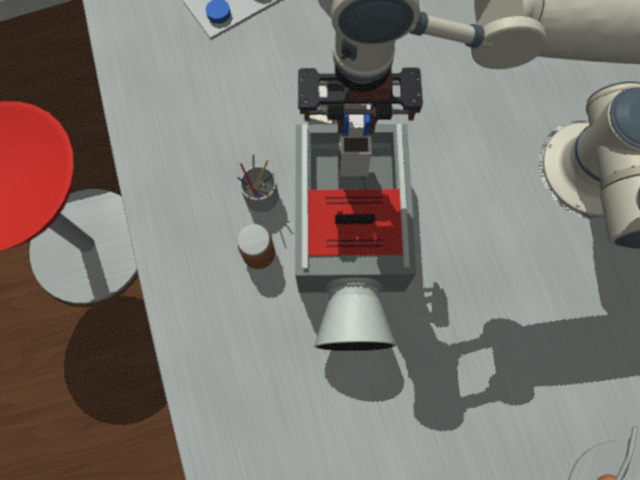

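The scene view shows the cassette hanging upright from the gripper at (356,145) with its catches pinched. The cover is open at (354,222), and the cup and jar have not moved. The 3.2 N load matches the cassette's weight, and its underside is about 182 mm above the bench.

```bash
python3 -c "
from station import r
print(r.hand_in())"
```

```text
the job is handed in; nothing more can be done
None
```

The job is handed in, with no verdict returned: the cover is at its end stop, both catches are pinched, and the spent cassette is held still and upright with its underside about 182 mm above the bench; the jar and cup look unmoved, while the arm hid the fresh cassette in the last pictures.

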